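# Unpack the slide box from the paddle-latched transport case

### The arm

A 6-joint arm with a two-finger parallel gripper is mounted at the origin on the work surface. World frame = base frame: x ahead of the robot, y to its left, z up, the work surface at z = 0. Lengths are in m, angles in rad, forces in N, time in s.
With the tool pointing down it reaches from about 0.225 to 0.875 m from the base axis. Payload 3.4 kg.
Tool frame: the origin (TCP) lies on the centre line of the jaws, within the pads' length; the fingertips stand 17 mm ahead of it and the grasp point (between the pads) lies 2 mm behind it; z points along the fingers, y is the line along which they close (so a half turn about z gives the same grasp; the last joint's range is limited). The gripper opens to 85 mm and grips with 20 to 120 N. Pads are 22 mm wide; open, the fingers measure 114 mm over their backs; the gripper's body (76 mm by 85 mm) begins 54 mm behind the grasp point. The pads swing forward as they close: fully open they stand 13 mm farther back than shut.
Start: joints at [-1.244, 0.276, 1.505, -0, 1.361, -0.121], TCP at [0.249, -0.518, 0.248] pointing down, gripper open.
Joint ranges: [-2.89, 2.89], [-0.75, 2.08], [0.22, 2.7], [-1.18, 4.32], [0.11, 2.71], [-2.7, 2.7]. Speed limits (rad/s): [2.57, 2.57, 3.14, 3.14, 3.14, 3.14].

### API

Orientations are given as a unit quaternion [w, x, y, z].
In Python, from rig import manip gives the robot as it stands.
- The arm moves only by the tool move_arm, never from a script. Its argument "steps" is one flat list of numbers, 7 for each row, row after row: the turn, a rotation vector about the world's x, y, z normalised to -1 to 1, where 1 is 360 degrees, then the shift along the world's x, y, z normalised to -1 to 1, where 1 is 1 m, then the opening, from -1 (shut) to 1 (fully open). A call has exactly 10 rows; each row is the pose to reach, as a shift and turn from the pose commanded when the call began, turning the shorter way round; what a row does not reach only later rows make up. A row lasts 1/10 s, in which the tool goes at most 50 mm and 8.59 degrees, less where a joint would pass 70% of its speed; a pose out of reach is approached as far as the arm can. A call with a number of a shift or a turn outside -1 to 1 is refused whole. A call with a gripper value outside its range is refused whole. The fingers move at their own pace and stop on an object; "squeeze" is the grip in N (left out, the last holds). Time passes only in rows, so rows that repeat a pose let the fingers close, or fill a call up. It gives the time, the measured TCP pose, the force, the opening and the grip force at its end, in the units of the state.
- manip.get_state(): the state, without advancing time (a new reading comes with each control period).
- manip.get_image(name): name is "scene" or "top"; returns a dict with "pixels" (420x560x3 uint8, blue, green, red), "fx", "fy", "cx", "cy" (pixels), "R" (3x3) and "t" (3): a world point X has camera coordinates R X + t. Camera axes: x right, y down, z forward; pixel columns grow to the right and rows downward; lengths in m; the calibration is good to about 2 mm. A picture is of the moment at which its call begins. There is no depth.
- manip.sign_off(): hands the job in; it is judged then, once.
The state is a dict: "clock": time; "qpos": joint angles; "qd": joint speeds; "effort": joint torques, N m; "position": TCP position; "ee_rot": TCP orientation; "contact_force": force on the tool from outside, world axes, zero at the start; "moment": the same for the moment, N m; "width": finger opening in m; "gripper_force": force on a finger pad.
Only numpy, scipy, OpenCV 4.12 (cv2) and the standard library are available. Lean on these libraries where they do the work, as an engineer would, in place of code of your own. Each camera call takes 0.05 s, during which the arm holds its last target. There are 200 camera calls.

### The job

Pull the recessed paddle handle on the transport case to trip its latch, raise the lid with it and leave the lid standing fully open. Then take the yellow-lidded slide box out of the case and stack it on the matching yellow-lidded box on the bench, lined up so that its recesses drop over the lugs and it sits fully down. Leave everything else where it stands.

Things in the scene. Friction and masses are not known exactly. Their poses are not given: they have to be found in the camera images.
- case: Blue specimen transport case fixed to the bench, 210 (x) x 220 (y) mm, walls 10 mm, origin at the centre of its underside; its -x side is the front, facing roughly the robot. Front wall about 55 mm high, back wall 160 mm, the side walls' tops slope between them at 0.47 rad (27 deg). Inner space 190 x 200 mm, inner floor 8 mm above its underside (case_floor). A steel keeper, 44 mm wide, sticks 10 mm inwards from the middle of the front wall's top.
- case_floor (a point): Centre of the case's inner floor.
- lid (a joint): White lid, rad: 0 = shut (lying on the sloping rim), opens upward about the hinge line along the case's y axis at the top of the back wall, stop at 1.35, where the lid still leans over the inside of the case, its front edge up and towards the robot at about 50 deg above level. A latch bolt holds it shut until the paddle is pulled. It weighs 0.4 kg; the friction hinge (0.6 N m) keeps it at whatever angle it is left; about 7 N at the paddle raises it.
- lid_hinge (a point): Centre of the lid's hinge line, at (+100, 0, 160.5) mm in the case frame. Its axes turn with the lid: -x runs from the hinge to the lid's front edge, y along the hinge, z out of the lid's top face. The lid is 235 mm long, 220 wide, 34 mm thick (z 0 to 34 mm). In its top face is a black dish, 26 mm deep (floor at z 8 mm), from 105 to 215 mm from the hinge and 118 mm wide, open above.
- lid_front (a point): Middle of the lid's front edge face, 235 mm from the hinge, at mid thickness.
- paddle (a joint): Steel paddle handle lying flush in the dish of the lid, rad: 0 = flush, its free end (towards the lid's front edge) swings up out of the dish, stop at 0.65. It draws the latch bolt back; the bolt is clear of the keeper from about 0.4. A light spring (about 2 to 3 N at the free end) shuts it when let go; the bolt would catch again if the lid were still down.
- paddle_hinge (a point): Centre of the paddle's hinge pin, along y, at (-120, 0, 26) mm in the lid's (lid_hinge) axes. Axes turn with the paddle: -x runs to its free end.
- paddle_grip (a point): Grip point of the paddle, 45 mm from its pin towards the free end, on its middle line and 4 mm above the pin, 22 mm above the dish floor when flush; axes as paddle_hinge. The paddle is 60 mm long, 40 mm wide (y), with straight side flanges 20 mm tall (from 12 mm below to 8 mm above the pin), so it can be pinched across its 40 mm width; 39 mm of dish is free on each side of it and 35 mm in front of its free end.
- box: White slide box with a YELLOW lid, lying inside the case at the start, long side roughly along the case's x: 100 (x) x 56 (y) x 50 mm and on its lid two square tapered lugs, 7 mm tall, 37 mm wide at the foot and 28 mm at the top, at x = +-23 mm. In its underside two rectangular recesses, 9 mm deep, 42 x 42 mm, at x = +-23 mm. About 0.3 kg; origin at the centre of its underside. Half a turn makes no difference.
- mate: The matching white slide box with a YELLOW lid, standing on the bench left or right of the case; same shape as box, 0.7 kg, loose; origin at the centre of its underside. A box stacked on it with the recesses over the lugs stands with its underside 50 mm above this one's underside; 57 mm if it only rests on the lugs.
- red_box: Bystander: the same slide box with a RED lid, on the other side of the case; origin at the centre of its underside.
- tube_rack: Bystander: black rack full of capped tubes, 70 x 190 x 115 mm, loose; origin at the centre of its underside.
- bottle: Bystander: amber bottle, 60 mm across, 150 mm tall, loose; origin at the centre of its underside.
- jar: Bystander: white jar with red cap, 56 mm across, 75 mm tall, loose; origin at the centre of its underside.
- tip_box: Bystander: blue pipette tip box with grey lid, 85 x 120 x 60 mm, loose; origin at the centre of its underside.
- beaker: Bystander: clear plastic beaker, 66 mm across, 85 mm tall, loose; origin at the centre of its underside.
Mind the look-alikes: they are no part of the job. Leave any green or purple look-alike of the mate alone.

How it is judged:
On the way, in this order (a step that is already met when the one before it is completed fails the run):
1. the paddle is pulled and the lid comes up off the latch (value of joint paddle above 0.3 rad and value of joint lid above 0.05 rad), for 0.05 s.
2. the lid is raised fully (within about 10 degrees of its stop) (value of joint lid above 1.18 rad), for 0.2 s.
At the end, for the whole second after the job is handed in: Lid open at least 1.15 rad. The box from the case sits level and at rest on its yellow mate, recesses over lugs: underside 50 +-3 mm above the mate's underside, centres within 6 mm, long sides within 0.14 rad (either way round). The mate stands flat, within 40 mm of its start (value of joint lid above 1.15 rad and z of box in the frame of mate between 0.047 and 0.053 m and horizontal distance between box and mate below 0.006 m and angle between the x axis of box and the x axis of mate, either way round below 0.14 rad and angle between each of box, mate's own z axis and vertical below 0.06 rad and height (world z) of mate below 0.004 m and distance of mate from where it was at the start of the episode below 0.04 m and linear speed of each of box, mate below 0.02 m/s); the robot touches nothing.
It fails at once if a bystander (red-lidded box, tube rack, bottle, jar, tip box, beaker) is pushed more than 50 mm (distance of any of red_box, tube_rack, bottle, jar, tip_box, beaker from where it was at the start of the episode above 0.05 m).
It fails at once if a bystander is knocked over (angle between any of red_box, tube_rack, bottle, jar, tip_box, beaker's own z axis and vertical above 0.5 rad).
It also fails if it takes over 64 s, if anything falls off the work surface, if the arm or the gripper's body presses on something with over 40 N, if the wrist force passes 120 N, or if a joint passes its speed limit or range.

## Working session

There is one attempt and no reset: what is moved stays moved. The work goes in short steps, Python scripts to look and compute and a tool call to move; the robot and the scene stay as the last step left them, time stands still between calls to the robot, and variables do not carry over. Pictures are saved under pics/ and viewed, at most 10 in all, crops included, and the job is handed in when it is done.

Besides the shell and the picture viewer there is one more tool, called as name(argument=value, ...) on one line, values as JSON. move_arm: Moves the arm, as the interface text tells. Scaled input: -1 to 1 covers 1 m each way for a shift and 360 degrees each way for a turn. Its arguments: {"type":"object","properties":{"steps":{"type":"array"},"squeeze":{"type":"number"}},"required":["steps"]}

```bash
mkdir -p pics; cat > h.py <<'E'
import numpy as np, cv2
from rig import manip
def grab(n,save=None):
    d=manip.get_image(n)
    if save: cv2.imwrite('pics/'+save,np.array(d['pixels']))
    return d
def px(d,X):
    c=np.array(d['R'])@np.array(X,float)+np.array(d['t']); return np.array([d['fx']*c[0]/c[2]+d['cx'],d['fy']*c[1]/c[2]+d['cy']])
def ray(d,u,v,z):
    R=np.array(d['R']);t=np.array(d['t']);o=-R.T@t
    r=R.T@np.array([(u-d['cx'])/d['fx'],(v-d['cy'])/d['fy'],1]); return o+r*(z-o[2])/r[2]
E
python3 - <<'E'
from h import *
a=grab('scene','s0.png');b=grab('top','t0.png')
for d in(a,b): print(-np.array(d['R']).T@np.array(d['t']),np.round(d['R'],3),d['fx'])
print(manip.get_state())
E
```

```text
[0.86548464 0.368709   0.92713958] [[-0.767  0.641  0.01 ]
 [ 0.544  0.659 -0.52 ]
 [-0.34  -0.393 -0.854]] 383.01568376519833
[ 0.50496875 -0.03039305  1.09616762] [[-0.026 -0.999 -0.036]
 [-0.998  0.028 -0.053]
 [ 0.054  0.034 -0.998]] 412.13167420283304
{'clock': 0.1, 'qpos': array([-1.24394817e+00,  2.76533410e-01,  1.50599394e+00,  1.27052842e-05,
        1.36072851e+00, -1.20998740e-01]), 'qd': array([-0.00062134, -0.00144916, -0.00142364,  0.001108  ,  0.00105228,
        0.00021175]), 'effort': array([ 1.18359676e-03, -4.17699194e+01, -2.46404868e+01, -7.53507175e-05,
        5.86877373e-03, -1.20440558e-05]), 'position': array([ 0.24884548, -0.51786958,  0.24753028]), 'ee_rot': array([-8.27840372e-04,  9.75033686e-01,  2.22055443e-01, -7.92624473e-05]), 'contact_force': array([-0.9715882 , -0.15939244,  0.78190424]), 'moment': array([-0.03211314,  0.04114684,  0.04775403]), 'gripper_force': 0.0, 'width': 0.08535162183399769}
```

View pics/s0.png

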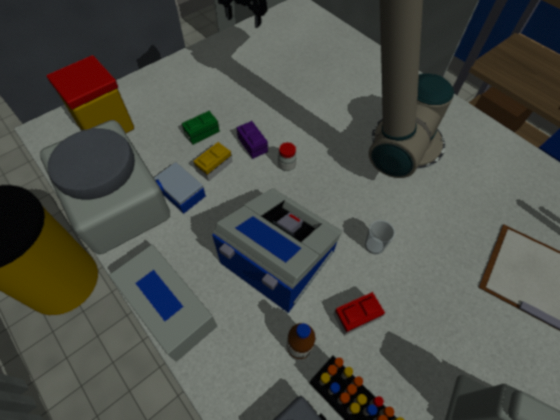

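View pics/t0.png

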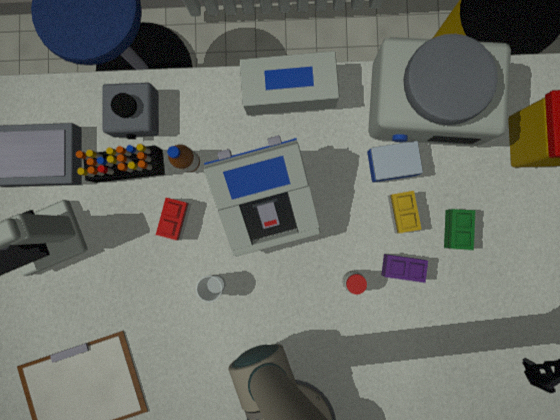

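The yellow-lidded mate is at top (405,212) and scene (213,159). Look-alikes are green (460,229), purple (405,267) and red (172,218), each in the top view. Only the yellow one on the bench fits the description. The case lid is at top (262,195), with its dish and paddle near (268,213). I'll enlarge both to confirm.

```bash
python3 - <<'E'
from h import *
b=cv2.imread('pics/t0.png'); a=cv2.imread('pics/s0.png')
c=cv2.resize(b[125:265,195:430],None,fx=3.4,fy=3.4,interpolation=cv2.INTER_CUBIC); cv2.imwrite('pics/c1.png',c)
d=dict(grab('top'))
hsv=cv2.cvtColor(b,cv2.COLOR_BGR2HSV)
m=cv2.inRange(hsv,(18,110,90),(35,255,255));m[:, :350]=0;m[:, 440:]=0;m[:150]=0
n,l,st,ce=cv2.connectedComponentsWithStats(m);print(st,ce)
pts=np.argwhere(m>0)[:,::-1]
cs=cv2.boxPoints(cv2.minAreaRect(pts.astype(np.float32)))
P=np.array([ray(d,u,v,.05)[:2] for u,v in cs]);print(cs,P,P.mean(0),np.linalg.norm(P-np.roll(P,1,0),axis=1))
e=P-np.roll(P,1,0);i=np.argmax(np.linalg.norm(e,axis=1));print('yaw',np.degrees(np.arctan2(e[i,1],e[i,0])))
# black dish
g=b[180:260,215:320].max(2);m2=(g<60).astype(np.uint8)
m2=cv2.morphologyEx(m2,cv2.MORPH_CLOSE,np.ones((25,25)))
n,l,st,_=cv2.connectedComponentsWithStats(m2);k=1+np.argmax(st[1:,4])
p=np.argwhere(l==k)[:,::-1]+[215,180]
print(st[k]);print(cv2.boxPoints(cv2.minAreaRect(p.astype(np.float32))))
E
```

```text
[[     0      0    560    420 234254]
 [   391    191     31     42    946]] [[278.99057006 209.49136834]
 [405.64799154 211.63742072]]
[[389.97812 194.38516]
 [413.73526 189.85999]
 [421.1926  229.01096]
 [397.43546 233.53613]] [[ 0.58618042 -0.2671283 ]
 [ 0.59589517 -0.32692196]
 [ 0.49694953 -0.34119958]
 [ 0.4871455  -0.28176352]] [ 0.54154266 -0.30425334] [0.10011046 0.0605777  0.09997044 0.06023922]
yaw 8.406234645574717
[  24    0   58   64 1861]
[[235.11606 198.01366]
 [286.7693  179.3611 ]
 [303.08804 224.55153]
 [251.43481 243.20409]]
```

View pics/c1.png

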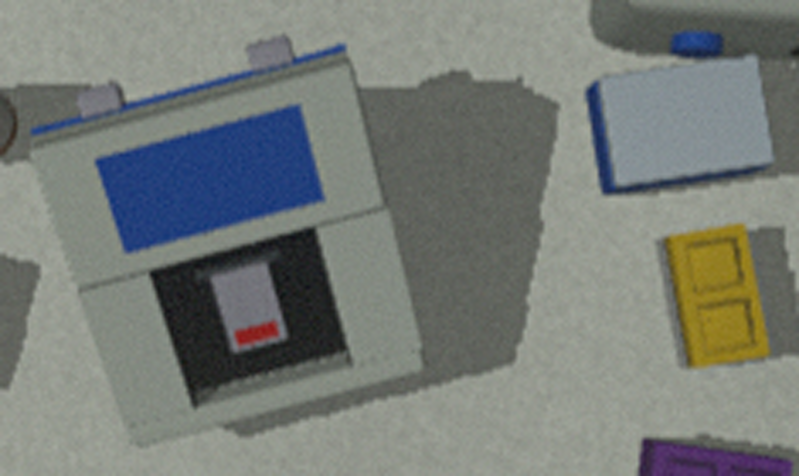

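The crop confirms the yellow mate at crop (717,295) with two lugs. The lid crease runs (80,290)–(385,208), the dish's back corners are (152,271) and (316,228), the paddle (grey with a red end) is centred about (248,307), and the lid's front corners are (138,443) and (420,370).

```bash
python3 - <<'E'
from h import *
d=grab('top');s,c=np.sin(.47),np.cos(.47)
def cas(dd,y,z): return np.array([.1-dd*c-z*s,y,.1605-dd*s+z*c])
F=[(105,.110,34,80,290),(105,-.110,34,385,208),(105,.059,34,152,271),(105,-.059,34,316,228),(235,.110,34,138,443),(235,-.110,34,420,370)]
A=[];B=[]
for dd,y,z,u,v in F:
    p=cas(dd/1e3,y,z/1e3); w=ray(d,u/3.4+195,v/3.4+125,p[2]); A.append(p[:2]);B.append(w[:2]);
A=np.array(A);B=np.array(B)
M,_=cv2.estimateAffinePartial2D(A,B,method=cv2.LMEDS); print(M, np.hypot(*M[:,0]))
a=A-A.mean(0);b=B-B.mean(0);th=np.arctan2((a[:,0]*b[:,1]-a[:,1]*b[:,0]).sum(),(a*b).sum())
R=np.array([[np.cos(th),-np.sin(th)],[np.sin(th),np.cos(th)]]);T=B.mean(0)-R@A.mean(0)
print('case',T,th,np.degrees(th));print(((R@A.T).T+T-B)*1e3)
def W(p): return np.r_[R@p[:2]+T,p[2]]
sc=grab('scene')
for nm,p in dict(grip=cas(.165,0,.030),hinge=cas(.12,0,.026),pend=cas(.18,0,.034),lf=cas(.235,0,.017),lfl=cas(.235,.11,.034),lfr=cas(.235,-.11,.034)).items():
    w=W(p);print(nm,w.round(4),px(d,w).round(1),px(sc,w).round(1))
print('lidhinge',W(np.array([.1,0,.1605])))
E
```

```text
[[ 0.94554722 -0.22161983  0.58658388]
 [ 0.22161983  0.94554722  0.04747427]] 0.9711719191846384
case [0.58792122 0.04778772] 0.23022682153181342 13.191025204484536
[[ 0.78561671  1.71648808]
 [ 0.8004989  -2.34696838]
 [ 0.77843679  1.83932527]
 [ 1.46755352 -0.08540483]
 [-3.32298843  4.21967458]
 [-0.50911749 -5.34311472]]
grip [0.5288 0.0339 0.1125] [269.9 219.7] [291.4 219.9]
hinge [0.5697 0.0435 0.1293] [264.9 202.4] [281.4 228.5]
pend [0.514  0.0305 0.1093] [271.5 225.9] [294.9 216.4]
lf [0.4738 0.021  0.0692] [276.7 242.1] [303.4 213.4]
lfl [0.4412 0.1264 0.0844] [233.9 256.7] [341.5 230.9]
lfr [ 0.4914 -0.0878  0.0844] [320.7 234. ] [271.7 187.2]
lidhinge [0.68528269 0.07060756 0.1605    ]
```

Predicted paddle end is (271.5,225.9), and the picture shows about (271.5,226.5), so the case pose is good. Next is a planner helper and the approach rows.

```bash
cat >> h.py <<'E'
from scipy.spatial.transform import Rotation as Ro
import json,os
TH=0.232; T=np.array([0.5880,0.0478,0]); RC=Ro.from_rotvec([0,0,TH])
s47,c47=np.sin(.47),np.cos(.47)
def W(p): return RC.apply(p)+T
def lidp(th,l):  # point in lid axes -> world
    return W(np.array([.1,0,.1605])+Ro.from_rotvec([0,th-.47,0]).apply(l))
DOWN=Ro.from_matrix(np.array([[1,0,0],[0,-1,0],[0,0,-1.]])) # tool x=+x,y=-y
def lidtool(th,ph): # tool square to the paddle
    return RC*Ro.from_rotvec([0,th+ph-.47,0])*DOWN
def grip(th,ph,off=.002): # grip point: off = above grip point
    return lidp(th,np.array([-.12,0,.026])+Ro.from_rotvec([0,ph,0]).apply([-.045,0,.004+off]))
def cmd():
    if os.path.exists('cmd.json'):
        j=json.load(open('cmd.json'));return np.array(j[:3]),Ro.from_quat(j[3:])
    s=manip.get_state();q=s['ee_rot'];return s['position'],Ro.from_quat([q[1],q[2],q[3],q[0]])
def setcmd(p,R): json.dump(list(p)+list(R.as_quat()),open('cmd.json','w'))
def op(w): return round(w/.085*2-1,2)
def plan(rows): # 10k rows (pos,R,grip value)
    p0,R0=cmd()
    for k in range(0,len(rows),10):
        ch=rows[k:k+10]; ch=ch+[ch[-1]]*(10-len(ch)); out=[]
        for p,R,g in ch:
            out.append(list(np.round((R*R0.inv()).as_rotvec()/2/np.pi,4))+list(np.round(p-p0,4))+[g])
        print('['+', '.join(','.join('%g'%(x+0) for x in r) for r in out)+']')
        l=np.array(out[-1]);p0=p0+l[3:6];R0=Ro.from_rotvec(l[:3]*2*np.pi)*R0
    setcmd(p0,R0)
def lerp(p1,R1,g,n,a=None):
    p0,R0=a if a else cmd(); d=(R1*R0.inv()).as_rotvec()
    return [(p0+(p1-p0)*k/n,Ro.from_rotvec(d*k/n)*R0,g) for k in range(1,n+1)]
def st():
    s=manip.get_state();p,R=cmd();q=s['ee_rot'];e=(Ro.from_quat([q[1],q[2],q[3],q[0]])*R.inv()).as_rotvec()
    print('t',round(s['clock'],2),'pos',s['position'].round(4),'dp mm',((s['position']-p)*1e3).round(1),'drot',e.round(3),'F',s['contact_force'].round(1),'M',s['moment'].round(2),'w',round(s['width'],4),'gf',round(s['gripper_force'],1),'q',s['qpos'].round(2))
E
python3 - <<'E'
from h import *
R=lidtool(0,0);g=grip(0,0);n=-R.apply([0,0,1.])
print(g,n)
plan(lerp(g+.12*n,R,.41,18))
E
```

```text
[0.52804926 0.0336364  0.11430395] [-0.44075278 -0.10412961  0.89156829]
[0.0014,-0.0039,-0.0019,0.0126,0.03,-0.0015,0.41, 0.0028,-0.0079,-0.0037,0.0251,0.0599,-0.003,0.41, 0.0041,-0.0118,-0.0056,0.0377,0.0899,-0.0044,0.41, 0.0055,-0.0157,-0.0075,0.0503,0.1198,-0.0059,0.41, 0.0069,-0.0196,-0.0094,0.0629,0.1498,-0.0074,0.41, 0.0083,-0.0236,-0.0112,0.0754,0.1798,-0.0089,0.41, 0.0097,-0.0275,-0.0131,0.088,0.2097,-0.0104,0.41, 0.0111,-0.0314,-0.015,0.1006,0.2397,-0.0118,0.41, 0.0124,-0.0353,-0.0169,0.1131,0.2696,-0.0133,0.41, 0.0138,-0.0393,-0.0187,0.1257,0.2996,-0.0148,0.41]
[0.0014,-0.0039,-0.0019,0.0126,0.03,-0.0015,0.41, 0.0028,-0.0078,-0.0038,0.0252,0.0599,-0.0029,0.41, 0.0042,-0.0118,-0.0057,0.0377,0.0899,-0.0044,0.41, 0.0055,-0.0157,-0.0075,0.0503,0.1198,-0.0059,0.41, 0.0069,-0.0196,-0.0094,0.0629,0.1498,-0.0074,0.41, 0.0083,-0.0235,-0.0113,0.0755,0.1797,-0.0089,0.41, 0.0097,-0.0275,-0.0132,0.088,0.2097,-0.0103,0.41, 0.0111,-0.0314,-0.015,0.1006,0.2397,-0.0118,0.41, 0.0111,-0.0314,-0.015,0.1006,0.2397,-0.0118,0.41, 0.0111,-0.0314,-0.015,0.1006,0.2397,-0.0118,0.41]
```

move_arm(steps=[0.0014,-0.0039,-0.0019,0.0126,0.03,-0.0015,0.41,0.0028,-0.0079,-0.0037,0.0251,0.0599,-0.003,0.41,0.0041,-0.0118,-0.0056,0.0377,0.0899,-0.0044,0.41,0.0055,-0.0157,-0.0075,0.0503,0.1198,-0.0059,0.41,0.0069,-0.0196,-0.0094,0.0629,0.1498,-0.0074,0.41,0.0083,-0.0236,-0.0112,0.0754,0.1798,-0.0089,0.41,0.0097,-0.0275,-0.0131,0.088,0.2097,-0.0104,0.41,0.0111,-0.0314,-0.015,0.1006,0.2397,-0.0118,0.41,0.0124,-0.0353,-0.0169,0.1131,0.2696,-0.0133,0.41,0.0138,-0.0393,-0.0187,0.1257,0.2996,-0.0148,0.41], squeeze=40)

```text
clock: 1.25
position: [0.3749, -0.2175, 0.2335]
ee_rot: [-0.015, 0.978, 0.162, 0.13]
contact_force: [1.6, -0.3, 0.2]
width: 0.0602
gripper_force: 0.0
```

move_arm(steps=[0.0014,-0.0039,-0.0019,0.0126,0.03,-0.0015,0.41,0.0028,-0.0078,-0.0038,0.0252,0.0599,-0.0029,0.41,0.0042,-0.0118,-0.0057,0.0377,0.0899,-0.0044,0.41,0.0055,-0.0157,-0.0075,0.0503,0.1198,-0.0059,0.41,0.0069,-0.0196,-0.0094,0.0629,0.1498,-0.0074,0.41,0.0083,-0.0235,-0.0113,0.0755,0.1797,-0.0089,0.41,0.0097,-0.0275,-0.0132,0.088,0.2097,-0.0103,0.41,0.0111,-0.0314,-0.015,0.1006,0.2397,-0.0118,0.41,0.0111,-0.0314,-0.015,0.1006,0.2397,-0.0118,0.41,0.0111,-0.0314,-0.015,0.1006,0.2397,-0.0118,0.41])

```text
clock: 2.25
position: [0.4749, 0.0218, 0.2216]
ee_rot: [-0.027, 0.966, 0.114, 0.231]
contact_force: [0.3, 0.2, 0.6]
width: 0.0604
gripper_force: 0.0
```

```bash
python3 - <<'E'
from h import *
st()
R=lidtool(0,0);g=grip(0,0)
plan(lerp(g,R,.41,8))
E
```

```text
t 2.25 pos [0.4749 0.0218 0.2216] dp mm [-0.2  0.6  0.3] drot [-0.001  0.     0.002] F [0.3 0.2 0.6] M [-0.03  0.21  0.04] w 0.0604 gf 0.0 q [-0.26 -0.06  2.07  0.32  0.74  0.88]
[0,0,0,0.0066,0.0016,-0.0134,0.41, 0,0,0,0.0132,0.0031,-0.0268,0.41, 0,0,0,0.0198,0.0047,-0.0401,0.41, 0,0,0,0.0264,0.0062,-0.0535,0.41, 0,0,0,0.0331,0.0078,-0.0669,0.41, 0,0,0,0.0397,0.0093,-0.0803,0.41, 0,0,0,0.0463,0.0109,-0.0936,0.41, 0,0,0,0.0529,0.0125,-0.107,0.41, 0,0,0,0.0529,0.0125,-0.107,0.41, 0,0,0,0.0529,0.0125,-0.107,0.41]
```

move_arm(steps=[0,0,0,0.0066,0.0016,-0.0134,0.41,0,0,0,0.0132,0.0031,-0.0268,0.41,0,0,0,0.0198,0.0047,-0.0401,0.41,0,0,0,0.0264,0.0062,-0.0535,0.41,0,0,0,0.0331,0.0078,-0.0669,0.41,0,0,0,0.0397,0.0093,-0.0803,0.41,0,0,0,0.0463,0.0109,-0.0936,0.41,0,0,0,0.0529,0.0125,-0.107,0.41,0,0,0,0.0529,0.0125,-0.107,0.41,0,0,0,0.0529,0.0125,-0.107,0.41])

```text
clock: 3.25
position: [0.5282, 0.0324, 0.1147]
ee_rot: [-0.026, 0.966, 0.112, 0.231]
contact_force: [0.4, 0.2, 0.4]
width: 0.0603
gripper_force: 0.0
```

```bash
python3 - <<'E'
from h import *
st()
a=grab('scene');cv2.imwrite('pics/s1.png',cv2.resize(np.array(a['pixels'])[150:310,190:380],None,fx=3.5,fy=3.5,interpolation=cv2.INTER_CUBIC))
E
```

```text
t 3.25 pos [0.5282 0.0324 0.1147] dp mm [ 0.2 -1.2  0.4] drot [-0.001  0.    -0.002] F [0.4 0.2 0.4] M [-0.08  0.24 -0.01] w 0.0603 gf 0.0 q [-0.19  0.17  2.16  0.47  0.42  0.75]
```

View pics/s1.png

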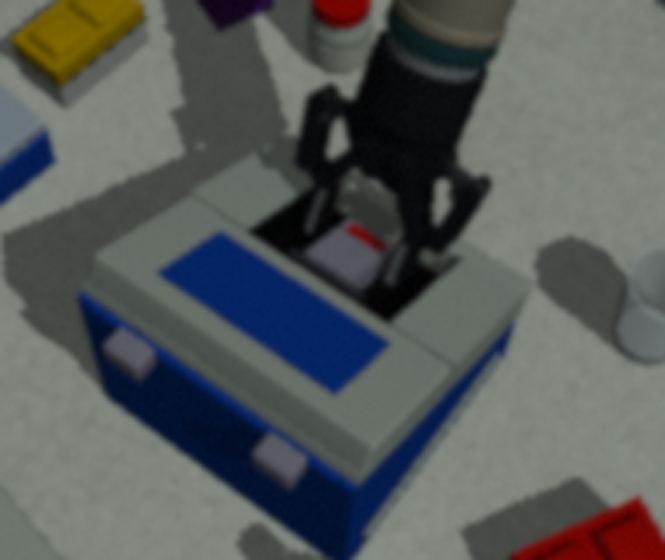

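The fingers straddle the paddle in the dish, at crop (315,210) and (397,262) with the paddle at (350,255). Closing now.

move_arm(steps=[0,0,0,0,0,0,-0.2,0,0,0,0,0,0,-0.2,0,0,0,0,0,0,-0.2,0,0,0,0,0,0,-0.2,0,0,0,0,0,0,-0.2,0,0,0,0,0,0,-0.2,0,0,0,0,0,0,-0.2,0,0,0,0,0,0,-0.2,0,0,0,0,0,0,-0.2,0,0,0,0,0,0,-0.2], squeeze=50)

```text
clock: 4.3
position: [0.5277, 0.0345, 0.1159]
ee_rot: [-0.028, 0.966, 0.112, 0.232]
contact_force: [-3.9, 3.6, 5.9]
width: 0.0388
gripper_force: 51.3
```

```bash
python3 - <<'E'
from h import *
st()
seq=[(0,.1),(0,.2),(0,.3),(0,.4),(0,.47),(0,.54),(0,.58),(0.04,.58),(.08,.58),(.12,.58)]
plan([(grip(t,p),lidtool(t,p),-.2) for t,p in seq])
E
```

```text
t 4.3 pos [0.5277 0.0345 0.1159] dp mm [-0.4  0.8  1.6] drot [ 0.002 -0.001 -0.001] F [-3.9  3.6  5.9] M [0.82 0.32 0.  ] w 0.0388 gf 51.3 q [-0.19  0.16  2.16  0.47  0.42  0.75]
[-0.0037,0.0155,0,-0.0013,-0.0003,0.0043,-0.2, -0.0073,0.031,0,-0.0021,-0.0005,0.0088,-0.2, -0.011,0.0465,0,-0.0025,-0.0006,0.0133,-0.2, -0.0147,0.062,0,-0.0024,-0.0006,0.0179,-0.2, -0.0172,0.0728,0,-0.0021,-0.0005,0.021,-0.2, -0.0198,0.0837,0,-0.0016,-0.0004,0.0242,-0.2, -0.0213,0.0899,0,-0.0012,-0.0003,0.0259,-0.2, -0.0227,0.096,0,-0.0019,-0.0005,0.0324,-0.2, -0.0242,0.1022,0,-0.0023,-0.0006,0.039,-0.2, -0.0256,0.1084,0,-0.0024,-0.0006,0.0456,-0.2]
```

move_arm(steps=[-0.0037,0.0155,0,-0.0013,-0.0003,0.0043,-0.2,-0.0073,0.031,0,-0.0021,-0.0005,0.0088,-0.2,-0.011,0.0465,0,-0.0025,-0.0006,0.0133,-0.2,-0.0147,0.062,0,-0.0024,-0.0006,0.0179,-0.2,-0.0172,0.0728,0,-0.0021,-0.0005,0.021,-0.2,-0.0198,0.0837,0,-0.0016,-0.0004,0.0242,-0.2,-0.0213,0.0899,0,-0.0012,-0.0003,0.0259,-0.2,-0.0227,0.096,0,-0.0019,-0.0005,0.0324,-0.2,-0.0242,0.1022,0,-0.0023,-0.0006,0.039,-0.2,-0.0256,0.1084,0,-0.0024,-0.0006,0.0456,-0.2])

```text
clock: 5.3
position: [0.526, 0.0341, 0.1596]
ee_rot: [0.012, 0.987, 0.115, -0.114]
contact_force: [0.6, 4.3, -8.0]
width: 0.039
gripper_force: 52.3
```

```bash
python3 - <<'E'
from h import *
st()
th=np.linspace(.12,.8,11)[1:]; ph=np.interp(th,[.12,.2,.8],[.58,.55,.3])
plan([(grip(t,p),lidtool(t,p),-.2) for t,p in zip(th,ph)])
E
```

```text
t 5.3 pos [0.526  0.0341 0.1596] dp mm [ 0.3  1.1 -0.3] drot [ 0.001  0.    -0.001] F [ 0.6  4.3 -8. ] M [ 0.29 -0.55 -0.23] w 0.039 gf 52.3 q [-0.03  0.39  1.59 -0.06  1.39  1.33]
[-0.0016,0.0066,0,-0.0002,0,0.0101,-0.2, -0.0031,0.0128,0,0.0003,0.0001,0.0201,-0.2, -0.0045,0.019,0,0.0013,0.0003,0.03,-0.2, -0.006,0.0251,0,0.003,0.0007,0.0399,-0.2, -0.0074,0.0313,0,0.0053,0.0012,0.0497,-0.2, -0.0089,0.0374,0,0.0082,0.0019,0.0593,-0.2, -0.0103,0.0436,0,0.0116,0.0027,0.0687,-0.2, -0.0118,0.0497,0,0.0157,0.0037,0.0779,-0.2, -0.0132,0.0558,0,0.0203,0.0048,0.0868,-0.2, -0.0147,0.062,0,0.0254,0.006,0.0954,-0.2]
```

move_arm(steps=[-0.0016,0.0066,0,-0.0002,0,0.0101,-0.2,-0.0031,0.0128,0,0.0003,0.0001,0.0201,-0.2,-0.0045,0.019,0,0.0013,0.0003,0.03,-0.2,-0.006,0.0251,0,0.003,0.0007,0.0399,-0.2,-0.0074,0.0313,0,0.0053,0.0012,0.0497,-0.2,-0.0089,0.0374,0,0.0082,0.0019,0.0593,-0.2,-0.0103,0.0436,0,0.0116,0.0027,0.0687,-0.2,-0.0118,0.0497,0,0.0157,0.0037,0.0779,-0.2,-0.0132,0.0558,0,0.0203,0.0048,0.0868,-0.2,-0.0147,0.062,0,0.0254,0.006,0.0954,-0.2])

```text
clock: 6.3
position: [0.5507, 0.04, 0.2545]
ee_rot: [0.035, 0.944, 0.11, -0.309]
contact_force: [-3.1, 3.3, -9.1]
width: 0.0387
gripper_force: 52.2
```

```bash
python3 - <<'E'
from h import *
st()
th=np.linspace(.8,1.33,11)[1:]; ph=np.interp(th,[.8,1.33],[.3,.06])
plan([(grip(t,p),lidtool(t,p),-.2) for t,p in zip(th,ph)])
E
```

```text
t 6.3 pos [0.5507 0.04   0.2545] dp mm [-0.4  0.9 -0.8] drot [0.001 0.003 0.   ] F [-3.1  3.3 -9.1] M [ 0.22 -0.62 -0.46] w 0.0387 gf 52.2 q [ 0.02  0.58  1.15 -0.14  2.03  1.34]
[-0.0011,0.0045,0,0.0043,0.001,0.0064,-0.2, -0.0021,0.009,0,0.009,0.0021,0.0126,-0.2, -0.0032,0.0135,0,0.0139,0.0033,0.0186,-0.2, -0.0042,0.018,0,0.0191,0.0045,0.0243,-0.2, -0.0053,0.0225,0,0.0245,0.0058,0.0298,-0.2, -0.0064,0.0269,0,0.0302,0.0071,0.0349,-0.2, -0.0074,0.0314,0,0.0362,0.0086,0.0398,-0.2, -0.0085,0.0359,0,0.0424,0.01,0.0444,-0.2, -0.0095,0.0404,0,0.0488,0.0115,0.0486,-0.2, -0.0106,0.0449,0,0.0554,0.0131,0.0525,-0.2]
```

move_arm(steps=[-0.0011,0.0045,0,0.0043,0.001,0.0064,-0.2,-0.0021,0.009,0,0.009,0.0021,0.0126,-0.2,-0.0032,0.0135,0,0.0139,0.0033,0.0186,-0.2,-0.0042,0.018,0,0.0191,0.0045,0.0243,-0.2,-0.0053,0.0225,0,0.0245,0.0058,0.0298,-0.2,-0.0064,0.0269,0,0.0302,0.0071,0.0349,-0.2,-0.0074,0.0314,0,0.0362,0.0086,0.0398,-0.2,-0.0085,0.0359,0,0.0424,0.01,0.0444,-0.2,-0.0095,0.0404,0,0.0488,0.0115,0.0486,-0.2,-0.0106,0.0449,0,0.0554,0.0131,0.0525,-0.2])

```text
clock: 7.3
position: [0.6061, 0.0532, 0.3077]
ee_rot: [0.051, 0.889, 0.104, -0.443]
contact_force: [-6.9, 4.6, -6.0]
width: 0.0388
gripper_force: 52.3
```

```bash
python3 - <<'E'
from h import *
st()
a=grab('scene','s2.png')
p,R=cmd()
# open, then back off along tool -z
rows=[(p,R,.41)]*4+[(p+R.apply([0,0,-.02*k]),R,.41) for k in range(1,7)]
plan(rows)
E
```

```text
t 7.3 pos [0.6061 0.0532 0.3077] dp mm [-0.4  1.  -0.1] drot [0.001 0.004 0.001] F [-6.9  4.6 -6. ] M [ 0.16 -0.36 -0.83] w 0.0388 gf 52.3 q [ 0.05  0.82  0.73 -0.24  2.5   1.27]
[0,0,0,0,0,0,0.41, 0,0,0,0,0,0,0.41, 0,0,0,0,0,0,0.41, 0,0,0,0,0,0,0.41, 0,0,0,0.0155,0.0037,0.0121,0.41, 0,0,0,0.031,0.0073,0.0242,0.41, 0,0,0,0.0465,0.011,0.0364,0.41, 0,0,0,0.0619,0.0146,0.0485,0.41, 0,0,0,0.0774,0.0183,0.0606,0.41, 0,0,0,0.0929,0.022,0.0727,0.41]
```

View pics/s2.png

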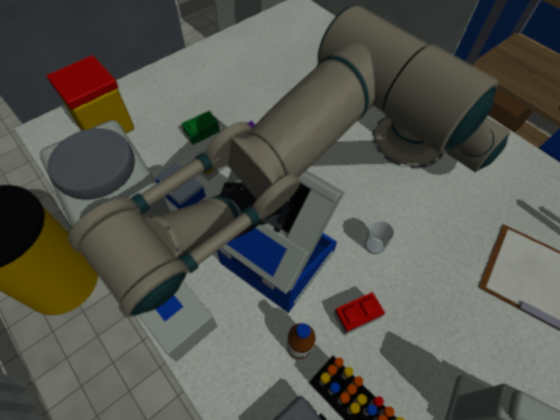

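The lid stands open at scene (290,220), with the gripper still on the paddle. I'll release, back out of the dish and rise.

```bash
python3 - <<'E'
from h import *
p,R=cmd(); p=p-[.0929,.022,.0727]; setcmd(p,R)
b=p+R.apply([0,0,-.05]); Rd=RC*DOWN
rows=[(p,R,.41)]*4+[(p+R.apply([0,0,-.0125*k]),R,.41) for k in range(1,5)]
rows+=lerp(b+[0,0,.20],Rd,.41,8,(b,R))+[(b+[0,0,.2],Rd,.41)]*4
plan(rows)
E
```

```text
[0,0,0,0,0,0,0.41, 0,0,0,0,0,0,0.41, 0,0,0,0,0,0,0.41, 0,0,0,0,0,0,0.41, 0,0,0,0.0097,0.0023,0.0076,0.41, 0,0,0,0.0194,0.0046,0.0151,0.41, 0,0,0,0.029,0.0069,0.0227,0.41, 0,0,0,0.0387,0.0091,0.0303,0.41, 0.0042,-0.0178,0,0.0387,0.0091,0.0553,0.41, 0.0084,-0.0356,0,0.0387,0.0091,0.0803,0.41]
[0.0042,-0.0178,0,0,0,0.025,0.41, 0.0084,-0.0356,0,0,0,0.05,0.41, 0.0126,-0.0535,0,0,0,0.075,0.41, 0.0168,-0.0713,0,0,0,0.1,0.41, 0.0211,-0.0891,0,0,0,0.125,0.41, 0.0253,-0.1069,0,0,0,0.15,0.41, 0.0253,-0.1069,0,0,0,0.15,0.41, 0.0253,-0.1069,0,0,0,0.15,0.41, 0.0253,-0.1069,0,0,0,0.15,0.41, 0.0253,-0.1069,0,0,0,0.15,0.41]
```

move_arm(steps=[0,0,0,0,0,0,0.41,0,0,0,0,0,0,0.41,0,0,0,0,0,0,0.41,0,0,0,0,0,0,0.41,0,0,0,0.0097,0.0023,0.0076,0.41,0,0,0,0.0194,0.0046,0.0151,0.41,0,0,0,0.029,0.0069,0.0227,0.41,0,0,0,0.0387,0.0091,0.0303,0.41,0.0042,-0.0178,0,0.0387,0.0091,0.0553,0.41,0.0084,-0.0356,0,0.0387,0.0091,0.0803,0.41])

```text
clock: 8.35
position: [0.647, 0.061, 0.3848]
ee_rot: [0.039, 0.934, 0.109, -0.337]
contact_force: [0.2, -0.7, 0.8]
width: 0.0602
gripper_force: 0.0
```

move_arm(steps=[0.0042,-0.0178,0,0,0,0.025,0.41,0.0084,-0.0356,0,0,0,0.05,0.41,0.0126,-0.0535,0,0,0,0.075,0.41,0.0168,-0.0713,0,0,0,0.1,0.41,0.0211,-0.0891,0,0,0,0.125,0.41,0.0253,-0.1069,0,0,0,0.15,0.41,0.0253,-0.1069,0,0,0,0.15,0.41,0.0253,-0.1069,0,0,0,0.15,0.41,0.0253,-0.1069,0,0,0,0.15,0.41,0.0253,-0.1069,0,0,0,0.15,0.41])

```text
clock: 9.35
position: [0.6463, 0.0611, 0.5355]
ee_rot: [0.0, 0.993, 0.116, -0.003]
contact_force: [-0.1, -0.5, -1.0]
width: 0.0601
gripper_force: 0.0
```

```bash
python3 - <<'E'
from h import *
st()
# go to robot side, high, clear of lid
p,R=cmd()
a=np.array([.36,-.10,.52]);b=np.array([.30,-.22,.40])
plan(lerp(a,R,.9,10)+lerp(b,R,.9,6,(a,R)))
E
```

```text
t 9.35 pos [0.6463 0.0611 0.5355] dp mm [ 1.2 -0.2 -2.6] drot [-0.001  0.005  0.   ] F [-0.1 -0.5 -1. ] M [ 0.03 -0.01  0.03] w 0.0601 gf 0.0 q [-0.01  0.42  0.59 -0.    2.13  1.33]
[0,0,0,-0.0285,-0.0161,-0.0018,0.9, 0,0,0,-0.057,-0.0323,-0.0036,0.9, 0,0,0,-0.0855,-0.0484,-0.0054,0.9, 0,0,0,-0.1141,-0.0645,-0.0072,0.9, 0,0,0,-0.1426,-0.0806,-0.0091,0.9, 0,0,0,-0.1711,-0.0968,-0.0109,0.9, 0,0,0,-0.1996,-0.1129,-0.0127,0.9, 0,0,0,-0.2281,-0.129,-0.0145,0.9, 0,0,0,-0.2566,-0.1451,-0.0163,0.9, 0,0,0,-0.2852,-0.1613,-0.0181,0.9]
[0,0,0,-0.01,-0.02,-0.02,0.9, 0,0,0,-0.02,-0.04,-0.04,0.9, 0,0,0,-0.03,-0.06,-0.06,0.9, 0,0,0,-0.04,-0.08,-0.08,0.9, 0,0,0,-0.05,-0.1,-0.1,0.9, 0,0,0,-0.06,-0.12,-0.12,0.9, 0,0,0,-0.06,-0.12,-0.12,0.9, 0,0,0,-0.06,-0.12,-0.12,0.9, 0,0,0,-0.06,-0.12,-0.12,0.9, 0,0,0,-0.06,-0.12,-0.12,0.9]
```

move_arm(steps=[0,0,0,-0.0285,-0.0161,-0.0018,0.9,0,0,0,-0.057,-0.0323,-0.0036,0.9,0,0,0,-0.0855,-0.0484,-0.0054,0.9,0,0,0,-0.1141,-0.0645,-0.0072,0.9,0,0,0,-0.1426,-0.0806,-0.0091,0.9,0,0,0,-0.1711,-0.0968,-0.0109,0.9,0,0,0,-0.1996,-0.1129,-0.0127,0.9,0,0,0,-0.2281,-0.129,-0.0145,0.9,0,0,0,-0.2566,-0.1451,-0.0163,0.9,0,0,0,-0.2852,-0.1613,-0.0181,0.9])

```text
clock: 10.35
position: [0.3596, -0.1009, 0.5188]
ee_rot: [-0.001, 0.993, 0.116, -0.002]
contact_force: [-0.1, -0.9, -0.2]
width: 0.0808
gripper_force: 0.0
```

move_arm(steps=[0,0,0,-0.01,-0.02,-0.02,0.9,0,0,0,-0.02,-0.04,-0.04,0.9,0,0,0,-0.03,-0.06,-0.06,0.9,0,0,0,-0.04,-0.08,-0.08,0.9,0,0,0,-0.05,-0.1,-0.1,0.9,0,0,0,-0.06,-0.12,-0.12,0.9,0,0,0,-0.06,-0.12,-0.12,0.9,0,0,0,-0.06,-0.12,-0.12,0.9,0,0,0,-0.06,-0.12,-0.12,0.9,0,0,0,-0.06,-0.12,-0.12,0.9])

```text
clock: 11.35
position: [0.3008, -0.2199, 0.4011]
ee_rot: [0.001, 0.993, 0.116, 0.001]
contact_force: [0.0, -0.5, 0.2]
width: 0.0809
gripper_force: 0.0
```

```bash
python3 - <<'E'
from h import *
st()
a=grab('scene');b=grab('top')
A=np.array(a['pixels'])[150:310,190:400];B=np.array(b['pixels'])[120:270,190:430]
f=lambda i,k:cv2.resize(i,None,fx=k,fy=k,interpolation=cv2.INTER_CUBIC)
A=f(A,1.9*240/210);B=f(B,1.9)
cv2.imwrite('pics/c2.png',np.vstack([A[:,:456],B[:,:456]])[:600]);print(A.shape,B.shape)
E
```

```text
t 11.35 pos [ 0.3008 -0.2199  0.4011] dp mm [0.8 0.1 1.1] drot [-0.001 -0.001  0.001] F [ 0.  -0.5  0.2] M [-0.01  0.03  0.02] w 0.0809 gf 0.0 q [-0.82 -0.09  1.56  0.    1.68  0.52]
(347, 456, 3) (285, 456, 3)
```

View pics/c2.png

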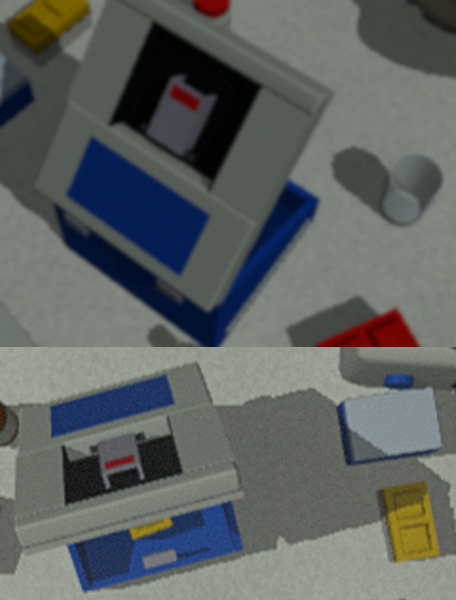

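The lid is fully open. The yellow-lidded box shows under it in the top view at crop (152,528), and the keeper is at (160,560). It's the only yellow thing inside the case, so it's the target. Measuring its visible front end.

```bash
python3 - <<'E'
from h import *
d=grab('top');im=np.array(d['pixels'])
hsv=cv2.cvtColor(im,cv2.COLOR_BGR2HSV)
m=cv2.inRange(hsv,(16,90,30),(38,255,255));m[:,:220]=0;m[:,330:]=0;m[:360,:][:180]=0;m[260:]=0
n,l,s,ce=cv2.connectedComponentsWithStats(m);print(s[1:],ce[1:])
k=1+np.argmax(s[1:,4]);P=np.argwhere(l==k)[:,::-1]
for v in np.unique(P[:,1]): print(v,P[P[:,1]==v][:,0].min(),P[P[:,1]==v][:,0].max())
q=cv2.boxPoints(cv2.minAreaRect(P.astype(np.float32)))
for u,v in q: w=ray(d,u,v,.058);print((u,v),w.round(4),'case',RC.inv().apply(w-T).round(4))
x0,y0=232,180
c=im[180:260,225:330];cv2.imwrite('pics/c3.png',cv2.convertScaleAbs(cv2.resize(c,None,fx=7,fy=7,interpolation=cv2.INTER_CUBIC),alpha=1.6))
E
```

```text
[[258 210  23  11 117]] [[268.7008547  214.84615385]]
210 276 279
211 273 279
212 269 280
213 267 280
214 263 278
215 259 275
216 258 273
217 259 270
218 259 267
219 259 265
220 260 262
(np.float32(257.80737), np.float32(215.35779)) [0.542  0.0678 0.058 ] case [-0.0402  0.03    0.058 ]
(np.float32(279.0918), np.float32(208.97247)) [0.5567 0.0135 0.058 ] case [-0.0384 -0.0262  0.058 ]
(np.float32(280.71564), np.float32(214.38531)) [0.5429 0.0098 0.058 ] case [-0.0526 -0.0266  0.058 ]
(np.float32(259.4312), np.float32(220.77063)) [0.5282 0.064  0.058 ] case [-0.0544  0.0295  0.058 ]
```

View pics/c3.png

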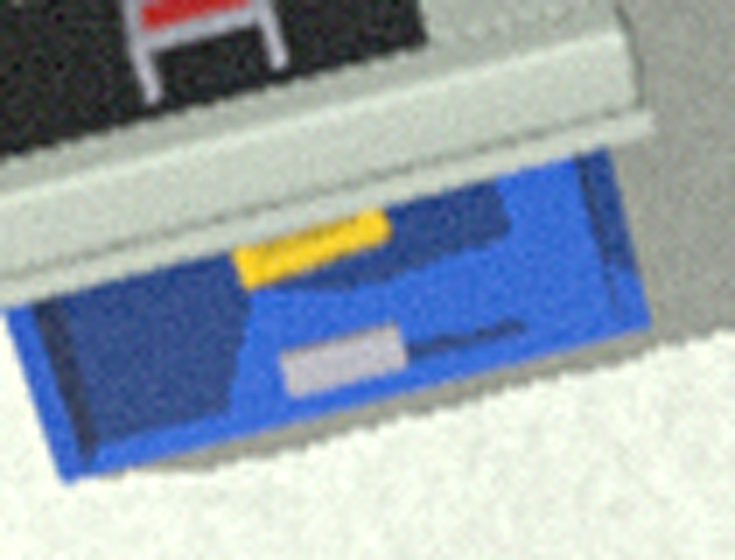

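The yellow end is at crop (315,250), with front corners (250,287) and (391,240). It is turned about 4° more than the case. Computing the box pose and the grasp approach.

```bash
cat >> h.py <<'E'
def tilt(yaw,a): return Ro.from_rotvec([0,0,yaw])*Ro.from_rotvec([0,-a,0])*DOWN
E
python3 - <<'E'
from h import *
d=grab('top')
L=ray(d,250/7+225,287/7+180,.058);Rr=ray(d,391/7+225,240/7+180,.058)
e=L-Rr;print(L,Rr,np.linalg.norm(e));yaw=np.arctan2(-e[0],e[1]);print('yaw',yaw)
ax=np.array([np.cos(yaw),np.sin(yaw),0]);C=(L+Rr)/2+.05*ax;print('C',C,'case',RC.inv().apply(C-T))
R=tilt(yaw,np.radians(30));g=np.r_[C[:2],.040]
print('g',g)
a=g-R.apply([0,0,.28])   # standoff
print('standoff',a)
p0,_=cmd()
mid=np.array([a[0]-.03,a[1]-.05,max(a[2],.36)])
plan(lerp(a,R,.9,10))
plan(lerp(g-R.apply([0,0,.10]),R,.9,9))
E
```

```text
[0.52757725 0.06071886 0.058     ] [0.5431448  0.00941392 0.058     ] 0.05361478539121653
yaw 0.2946022479553214
C [0.58320691 0.04958436 0.058     ] case [-0.00425441  0.0028386   0.058     ]
g [0.58320691 0.04958436 0.04      ]
standoff [0.44923843 0.00893406 0.28248711]
[0.0022,-0.008,0.001,0.0149,0.0229,-0.0118,0.9, 0.0043,-0.0161,0.0019,0.0299,0.0458,-0.0235,0.9, 0.0065,-0.0241,0.0029,0.0448,0.0687,-0.0353,0.9, 0.0087,-0.0322,0.0039,0.0597,0.0916,-0.047,0.9, 0.0108,-0.0402,0.0049,0.0746,0.1145,-0.0588,0.9, 0.013,-0.0483,0.0058,0.0896,0.1374,-0.0705,0.9, 0.0152,-0.0563,0.0068,0.1045,0.1603,-0.0823,0.9, 0.0173,-0.0644,0.0078,0.1194,0.1832,-0.094,0.9, 0.0195,-0.0724,0.0087,0.1343,0.2061,-0.1058,0.9, 0.0217,-0.0805,0.0097,0.1493,0.229,-0.1175,0.9]
[0,0,0,0.0096,0.0029,-0.0173,0.9, 0,0,0,0.0191,0.0058,-0.0346,0.9, 0,0,0,0.0287,0.0087,-0.052,0.9, 0,0,0,0.0383,0.0116,-0.0693,0.9, 0,0,0,0.0478,0.0145,-0.0866,0.9, 0,0,0,0.0574,0.0174,-0.1039,0.9, 0,0,0,0.067,0.0203,-0.1213,0.9, 0,0,0,0.0765,0.0232,-0.1386,0.9, 0,0,0,0.0861,0.0261,-0.1559,0.9, 0,0,0,0.0861,0.0261,-0.1559,0.9]
```

move_arm(steps=[0.0022,-0.008,0.001,0.0149,0.0229,-0.0118,0.9,0.0043,-0.0161,0.0019,0.0299,0.0458,-0.0235,0.9,0.0065,-0.0241,0.0029,0.0448,0.0687,-0.0353,0.9,0.0087,-0.0322,0.0039,0.0597,0.0916,-0.047,0.9,0.0108,-0.0402,0.0049,0.0746,0.1145,-0.0588,0.9,0.013,-0.0483,0.0058,0.0896,0.1374,-0.0705,0.9,0.0152,-0.0563,0.0068,0.1045,0.1603,-0.0823,0.9,0.0173,-0.0644,0.0078,0.1194,0.1832,-0.094,0.9,0.0195,-0.0724,0.0087,0.1343,0.2061,-0.1058,0.9,0.0217,-0.0805,0.0097,0.1493,0.229,-0.1175,0.9])

```text
clock: 12.55
position: [0.4498, 0.0098, 0.2831]
ee_rot: [-0.038, 0.955, 0.142, 0.258]
contact_force: [0.9, -0.6, 0.2]
width: 0.0805
gripper_force: 0.0
```

move_arm(steps=[0,0,0,0.0096,0.0029,-0.0173,0.9,0,0,0,0.0191,0.0058,-0.0346,0.9,0,0,0,0.0287,0.0087,-0.052,0.9,0,0,0,0.0383,0.0116,-0.0693,0.9,0,0,0,0.0478,0.0145,-0.0866,0.9,0,0,0,0.0574,0.0174,-0.1039,0.9,0,0,0,0.067,0.0203,-0.1213,0.9,0,0,0,0.0765,0.0232,-0.1386,0.9,0,0,0,0.0861,0.0261,-0.1559,0.9,0,0,0,0.0861,0.0261,-0.1559,0.9])

```text
clock: 13.55
position: [0.5352, 0.0356, 0.1251]
ee_rot: [-0.039, 0.956, 0.142, 0.254]
contact_force: [0.1, 0.1, -0.4]
width: 0.0811
gripper_force: 0.0
```

```bash
python3 - <<'E'
from h import *
st()
p,R=cmd()
plan(lerp(p+R.apply([0,0,.10]),R,.9,9))
E
```

```text
t 13.55 pos [0.5352 0.0356 0.1251] dp mm [-0.2  0.5 -1.5] drot [0.    0.004 0.   ] F [ 0.1  0.1 -0.4] M [-0.04  0.19 -0.02] w 0.0811 gf 0.0 q [-0.23  0.16  2.17  0.64  0.43  0.52]
[0,0,0,0.0053,0.0016,-0.0096,0.9, 0,0,0,0.0106,0.0032,-0.0192,0.9, 0,0,0,0.016,0.0048,-0.0289,0.9, 0,0,0,0.0213,0.0065,-0.0385,0.9, 0,0,0,0.0266,0.0081,-0.0481,0.9, 0,0,0,0.0319,0.0097,-0.0577,0.9, 0,0,0,0.0372,0.0113,-0.0673,0.9, 0,0,0,0.0425,0.0129,-0.077,0.9, 0,0,0,0.0479,0.0145,-0.0866,0.9, 0,0,0,0.0479,0.0145,-0.0866,0.9]
```

```bash
python3 - <<'E'
from h import *
p,R=cmd(); p=p-[.0479,.0145,-.0866]; setcmd(p,R)
g=np.array([.582,.0492,.040]);R2=tilt(.2946,np.radians(25))
b=g-R2.apply([0,0,.045])
plan(lerp(b,R2,.9,9)); 
E
```

```text
[-0.0005,0.0015,0,0.0032,0.001,-0.0051,0.9, -0.0009,0.003,0,0.0063,0.0019,-0.0102,0.9, -0.0014,0.0044,0,0.0095,0.0029,-0.0153,0.9, -0.0018,0.0059,0,0.0126,0.0038,-0.0204,0.9, -0.0023,0.0074,0,0.0158,0.0048,-0.0255,0.9, -0.0027,0.0089,0,0.019,0.0057,-0.0306,0.9, -0.0032,0.0104,0,0.0221,0.0067,-0.0356,0.9, -0.0036,0.0118,0,0.0253,0.0076,-0.0407,0.9, -0.0041,0.0133,0,0.0284,0.0086,-0.0458,0.9, -0.0041,0.0133,0,0.0284,0.0086,-0.0458,0.9]
```

move_arm(steps=[-0.0005,0.0015,0,0.0032,0.001,-0.0051,0.9,-0.0009,0.003,0,0.0063,0.0019,-0.0102,0.9,-0.0014,0.0044,0,0.0095,0.0029,-0.0153,0.9,-0.0018,0.0059,0,0.0126,0.0038,-0.0204,0.9,-0.0023,0.0074,0,0.0158,0.0048,-0.0255,0.9,-0.0027,0.0089,0,0.019,0.0057,-0.0306,0.9,-0.0032,0.0104,0,0.0221,0.0067,-0.0356,0.9,-0.0036,0.0118,0,0.0253,0.0076,-0.0407,0.9,-0.0041,0.0133,0,0.0284,0.0086,-0.0458,0.9,-0.0041,0.0133,0,0.0284,0.0086,-0.0458,0.9])

```text
clock: 14.55
position: [0.5643, 0.0436, 0.0806]
ee_rot: [-0.031, 0.966, 0.143, 0.214]
contact_force: [0.4, 0.6, -0.3]
width: 0.0809
gripper_force: 0.0
```

```bash
python3 - <<'E'
from h import *
st()
p,R=cmd()
plan(lerp(p+R.apply([0,0,.045]),R,.9,9))
E
```

```text
t 14.55 pos [0.5643 0.0436 0.0806] dp mm [ 0.6 -0.  -0.3] drot [-0.001  0.001  0.   ] F [ 0.4  0.6 -0.3] M [-0.07  0.24  0.03] w 0.0809 gf 0.0 q [-0.16  0.28  2.11  0.49  0.41  0.7 ]
[0,0,0,0.002,0.0006,-0.0045,0.9, 0,0,0,0.004,0.0012,-0.0091,0.9, 0,0,0,0.0061,0.0018,-0.0136,0.9, 0,0,0,0.0081,0.0025,-0.0181,0.9, 0,0,0,0.0101,0.0031,-0.0227,0.9, 0,0,0,0.0121,0.0037,-0.0272,0.9, 0,0,0,0.0142,0.0043,-0.0317,0.9, 0,0,0,0.0162,0.0049,-0.0363,0.9, 0,0,0,0.0182,0.0055,-0.0408,0.9, 0,0,0,0.0182,0.0055,-0.0408,0.9]
```

move_arm(steps=[0,0,0,0.002,0.0006,-0.0045,0.9,0,0,0,0.004,0.0012,-0.0091,0.9,0,0,0,0.0061,0.0018,-0.0136,0.9,0,0,0,0.0081,0.0025,-0.0181,0.9,0,0,0,0.0101,0.0031,-0.0227,0.9,0,0,0,0.0121,0.0037,-0.0272,0.9,0,0,0,0.0142,0.0043,-0.0317,0.9,0,0,0,0.0162,0.0049,-0.0363,0.9,0,0,0,0.0182,0.0055,-0.0408,0.9,0,0,0,0.0182,0.0055,-0.0408,0.9])

```text
clock: 15.55
position: [0.582, 0.0491, 0.0397]
ee_rot: [-0.031, 0.966, 0.143, 0.214]
contact_force: [-0.6, -0.1, -0.9]
width: 0.0811
gripper_force: 0.0
```

move_arm(steps=[0,0,0,0,0,0,0.1,0,0,0,0,0,0,0.1,0,0,0,0,0,0,0.1,0,0,0,0,0,0,0.1,0,0,0,0,0,0,0.1,0,0,0,0,0,0,0.1,0,0,0,0,0,0,0.1,0,0,0,0,0,0,0.1,0,0,0,0,0,0,0.1,0,0,0,0,0,0,0.1], squeeze=40)

```text
clock: 16.55
position: [0.5818, 0.0493, 0.0407]
ee_rot: [-0.032, 0.966, 0.143, 0.214]
contact_force: [-2.6, 1.0, 5.7]
width: 0.0555
gripper_force: 43.4
```

```bash
python3 - <<'E'
from h import *
st()
p,R=cmd()
# straight up 15 mm, then along tool axis out
b=p+np.array([0,0,.02]); c=b-R.apply([0,0,.20])
plan(lerp(b,R,.1,3)+lerp(c,R,.1,10,(b,R))+[(c,R,.1)])
print(c)
E
```

```text
t 16.55 pos [0.5818 0.0493 0.0407] dp mm [-0.2  0.1  0.7] drot [-0.  0. -0.] F [-2.6  1.   5.7] M [0.49 0.43 0.26] w 0.0555 gf 43.4 q [-0.14  0.36  2.12  0.61  0.32  0.58]
[0,0,0,0,0,0.0067,0.1, 0,0,0,0,0,0.0133,0.1, 0,0,0,0,0,0.02,0.1, 0,0,0,-0.0081,-0.0025,0.0381,0.1, 0,0,0,-0.0162,-0.0049,0.0563,0.1, 0,0,0,-0.0243,-0.0074,0.0744,0.1, 0,0,0,-0.0324,-0.0098,0.0925,0.1, 0,0,0,-0.0405,-0.0123,0.1106,0.1, 0,0,0,-0.0485,-0.0147,0.1288,0.1, 0,0,0,-0.0566,-0.0172,0.1469,0.1]
[0,0,0,-0.0081,-0.0024,0.0181,0.1, 0,0,0,-0.0162,-0.0049,0.0362,0.1, 0,0,0,-0.0243,-0.0073,0.0544,0.1, 0,0,0,-0.0243,-0.0073,0.0544,0.1, 0,0,0,-0.0243,-0.0073,0.0544,0.1, 0,0,0,-0.0243,-0.0073,0.0544,0.1, 0,0,0,-0.0243,-0.0073,0.0544,0.1, 0,0,0,-0.0243,-0.0073,0.0544,0.1, 0,0,0,-0.0243,-0.0073,0.0544,0.1, 0,0,0,-0.0243,-0.0073,0.0544,0.1]
[0.50105127 0.02466657 0.24126899]
```

move_arm(steps=[0,0,0,0,0,0.0067,0.1,0,0,0,0,0,0.0133,0.1,0,0,0,0,0,0.02,0.1,0,0,0,-0.0081,-0.0025,0.0381,0.1,0,0,0,-0.0162,-0.0049,0.0563,0.1,0,0,0,-0.0243,-0.0074,0.0744,0.1,0,0,0,-0.0324,-0.0098,0.0925,0.1,0,0,0,-0.0405,-0.0123,0.1106,0.1,0,0,0,-0.0485,-0.0147,0.1288,0.1,0,0,0,-0.0566,-0.0172,0.1469,0.1])

```text
clock: 17.55
position: [0.5245, 0.0315, 0.1875]
ee_rot: [-0.031, 0.966, 0.143, 0.214]
contact_force: [0.4, -0.0, -2.2]
width: 0.0554
gripper_force: 43.4
```

move_arm(steps=[0,0,0,-0.0081,-0.0024,0.0181,0.1,0,0,0,-0.0162,-0.0049,0.0362,0.1,0,0,0,-0.0243,-0.0073,0.0544,0.1,0,0,0,-0.0243,-0.0073,0.0544,0.1,0,0,0,-0.0243,-0.0073,0.0544,0.1,0,0,0,-0.0243,-0.0073,0.0544,0.1,0,0,0,-0.0243,-0.0073,0.0544,0.1,0,0,0,-0.0243,-0.0073,0.0544,0.1,0,0,0,-0.0243,-0.0073,0.0544,0.1,0,0,0,-0.0243,-0.0073,0.0544,0.1])

```text
clock: 18.55
position: [0.5012, 0.0245, 0.2414]
ee_rot: [-0.031, 0.966, 0.143, 0.214]
contact_force: [-0.8, -0.3, -4.2]
width: 0.0556
gripper_force: 43.7
```

```bash
python3 - <<'E'
from h import *
st()
# mate, both views: yellow mask quad at z .05 (top), refine
for nm,roi in (('top',(350,150,440,260)),('scene',(180,130,240,190))):
    d=grab(nm);im=np.array(d['pixels']);hsv=cv2.cvtColor(im,cv2.COLOR_BGR2HSV)
    m=cv2.inRange(hsv,(18,110,60),(35,255,255));z=np.zeros_like(m);z[roi[1]:roi[3],roi[0]:roi[2]]=1;m*=z
    n,l,s,ce=cv2.connectedComponentsWithStats(m);k=1+np.argmax(s[1:,4])
    c=max(cv2.findContours((l==k).astype(np.uint8),0,2)[0],key=cv2.contourArea)
    h=cv2.convexHull(c).astype(np.float32)[:,0]
    W2=np.array([ray(d,u,v,.05)[:2] for u,v in h],np.float32)
    r=cv2.minAreaRect(W2);print(nm,s[k],r)
p,R=cmd()
a=np.array([.40,-.04,.29]);R2=tilt(np.radians(8.4),np.radians(25))
b=np.array([.535,-.306,.26])
plan(lerp(a,R,.1,4)+lerp(b,R2,.1,12,(a,R))+[(b,R2,.1)]*4)
E
```

```text
t 18.55 pos [0.5012 0.0245 0.2414] dp mm [ 0.1 -0.2  0.1] drot [-0.001  0.    -0.   ] F [-0.8 -0.3 -4.2] M [-0.13  0.36  0.01] w 0.0556 gf 43.7 q [-0.24 -0.02  1.97  0.29  0.84  0.88]
top [391 191  31  42 952] ((0.5416581630706787, -0.3043038845062256), (0.09947200864553452, 0.060533102601766586), 8.046856880187988)
scene [194 142  37  29 566] ((0.5389841198921204, -0.3002004325389862), (0.10252147912979126, 0.06901948153972626), 8.624368667602539)
[0,0,0,-0.0253,-0.0162,0.0122,0.1, 0,0,0,-0.0505,-0.0323,0.0243,0.1, 0,0,0,-0.0758,-0.0485,0.0365,0.1, 0,0,0,-0.1011,-0.0647,0.0487,0.1, 0,0,-0.002,-0.0898,-0.0868,0.0462,0.1, 0,0,-0.0039,-0.0786,-0.109,0.0437,0.1, 0,0,-0.0059,-0.0673,-0.1312,0.0412,0.1, 0,0,-0.0078,-0.0561,-0.1533,0.0387,0.1, 0,0,-0.0098,-0.0448,-0.1755,0.0362,0.1, 0,0,-0.0118,-0.0336,-0.1977,0.0337,0.1]
[0,0,-0.0019,0.0113,-0.0221,-0.0025,0.1, 0,0,-0.0039,0.0225,-0.0443,-0.005,0.1, 0,0,-0.0059,0.0338,-0.0665,-0.0075,0.1, 0,0,-0.0078,0.045,-0.0886,-0.01,0.1, 0,0,-0.0098,0.0563,-0.1108,-0.0125,0.1, 0,0,-0.0117,0.0675,-0.133,-0.015,0.1, 0,0,-0.0117,0.0675,-0.133,-0.015,0.1, 0,0,-0.0117,0.0675,-0.133,-0.015,0.1, 0,0,-0.0117,0.0675,-0.133,-0.015,0.1, 0,0,-0.0117,0.0675,-0.133,-0.015,0.1]
```

move_arm(steps=[0,0,0,-0.0253,-0.0162,0.0122,0.1,0,0,0,-0.0505,-0.0323,0.0243,0.1,0,0,0,-0.0758,-0.0485,0.0365,0.1,0,0,0,-0.1011,-0.0647,0.0487,0.1,0,0,-0.002,-0.0898,-0.0868,0.0462,0.1,0,0,-0.0039,-0.0786,-0.109,0.0437,0.1,0,0,-0.0059,-0.0673,-0.1312,0.0412,0.1,0,0,-0.0078,-0.0561,-0.1533,0.0387,0.1,0,0,-0.0098,-0.0448,-0.1755,0.0362,0.1,0,0,-0.0118,-0.0336,-0.1977,0.0337,0.1])

```text
clock: 19.65
position: [0.468, -0.1745, 0.2754]
ee_rot: [-0.023, 0.97, 0.107, 0.215]
contact_force: [0.8, -0.0, -2.5]
width: 0.0554
gripper_force: 44.8
```

move_arm(steps=[0,0,-0.0019,0.0113,-0.0221,-0.0025,0.1,0,0,-0.0039,0.0225,-0.0443,-0.005,0.1,0,0,-0.0059,0.0338,-0.0665,-0.0075,0.1,0,0,-0.0078,0.045,-0.0886,-0.01,0.1,0,0,-0.0098,0.0563,-0.1108,-0.0125,0.1,0,0,-0.0117,0.0675,-0.133,-0.015,0.1,0,0,-0.0117,0.0675,-0.133,-0.015,0.1,0,0,-0.0117,0.0675,-0.133,-0.015,0.1,0,0,-0.0117,0.0675,-0.133,-0.015,0.1,0,0,-0.0117,0.0675,-0.133,-0.015,0.1])

```text
clock: 20.65
position: [0.5347, -0.3055, 0.2606]
ee_rot: [-0.015, 0.974, 0.072, 0.216]
contact_force: [0.3, -0.2, -2.8]
width: 0.0556
gripper_force: 44.8
```

```bash
python3 - <<'E'
from h import *
st()
a=grab('scene');b=grab('top')
p,R=cmd()
for nm,P in dict(held=p+[0,0,.015],mate=[.541,-.3065,.05]).items(): print(nm,px(a,P),px(b,P))
f=lambda i,k:cv2.resize(i,None,fx=k,fy=k,interpolation=cv2.INTER_CUBIC)
A=f(np.array(a['pixels'])[90:230,120:290],3.5);cv2.imwrite('pics/c4.png',A)
E
```

```text
t 20.65 pos [ 0.5347 -0.3055  0.2606] dp mm [-0.2  0.6  0.6] drot [-0.001  0.     0.   ] F [ 0.3 -0.2 -2.8] M [-0.02  0.44 -0.04] w 0.0556 gf 44.8 q [-0.83  0.19  1.68  0.41  1.06  0.42]
held [200.9793534  94.9809489] [436.63330372 210.14678448]
mate [211.3835069  155.58043705] [406.4768142  211.83548031]
```

View pics/c4.png

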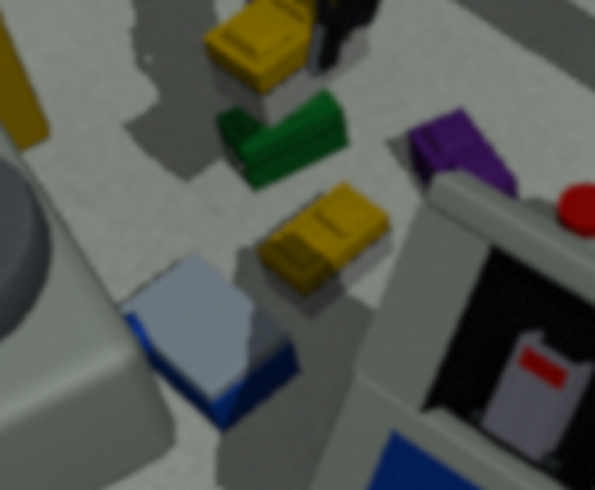

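The scene crop shows the held box at (260,45), with its back-left top corner at (205,42). The mate is below at (325,240), with top-face corners (262,243), (345,184) and (388,215). The green look-alike is at (285,140). Checking both centres from these corners.

```bash
python3 - <<'E'
from h import *
a=grab('scene')
f=lambda u,v,z:ray(a,u/3.5+120,v/3.5+90,z)
L,Tp,Rr=f(262,243,.05),f(345,184,.05),f(388,215,.05)
print('mate L,T,R',L,Tp,Rr,'centre',(L+Rr)/2,'len',np.linalg.norm(L-Tp),'wid',np.linalg.norm(Tp-Rr))
C=np.array([.541,-.3065,.05]);ax=np.array([np.cos(.143),np.sin(.143),0]);ay=np.array([-ax[1],ax[0],0])
for sx,sy in((1,-1),(-1,-1),(-1,1),(1,1)): q=px(a,C+sx*.05*ax+sy*.028*ay);print('pred mate',sx,sy,((q-[120,90])*3.5).round(0))
p=manip.get_state()['position'];C=p+[0,0,.0175]+.0014*ax
for sx,sy in((1,-1),(1,1),(-1,-1)): q=px(a,C+sx*.05*ax+sy*.028*ay);print('pred held',sx,sy,((q-[120,90])*3.5).round(0))
im=np.array(a['pixels'])
k=cv2.resize(im[85:185,165:245],None,fx=7,fy=7,interpolation=cv2.INTER_CUBIC)[:595]
k=cv2.convertScaleAbs(k,alpha=1.5);cv2.imwrite('pics/c5.png',k[:600])
for nm,Cc in(('m',np.array([.541,-.3065,.05])),('h',C)):
  for sx,sy in((1,-1),(-1,-1),(-1,1),(1,1)): q=px(a,Cc+sx*.05*ax+sy*.028*ay);print(nm,sx,sy,((q-[165,85])*7).round(0))
E
```

```text
mate L,T,R [ 0.58642902 -0.32514103  0.05      ] [ 0.49554895 -0.33423766  0.05      ] [ 0.48748589 -0.2829996   0.05      ] centre [ 0.53695745 -0.30407032  0.05      ] len 0.09133419446057214 wid 0.051868592058530935
pred mate 1 -1 [253. 246.]
pred mate -1 -1 [340. 179.]
pred mate -1 1 [386. 213.]
pred mate 1 1 [298. 283.]
pred held 1 -1 [200.  33.]
pred held 1 1 [254.  73.]
pred held -1 -1 [307. -39.]
m 1 -1 [190. 528.]
m -1 -1 [366. 393.]
m -1 1 [457. 461.]
m 1 1 [282. 600.]
h 1 -1 [ 84. 101.]
h -1 -1 [299. -43.]
h -1 1 [408.  30.]
h 1 1 [193. 180.]
```

View pics/c5.png

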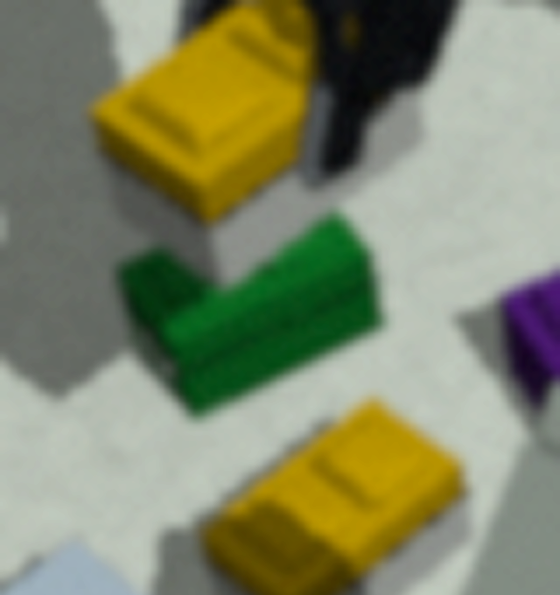

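Both boxes show the same small offset (about +10,+5 in crop pixels) from their predicted corners. So the mate at (0.541,-0.3065) and the held box agree relative to the arm. Descending.

```bash
python3 - <<'E'
from h import *
p,R=cmd()
a=np.array([.5396,-.3067,.100]);b=np.array([.5396,-.3067,.083])
plan(lerp(a,R,.1,9)+[(a,R,.1)]); plan(lerp(b,R,.1,8))
E
```

```text
[0,0,0,0.0005,-0.0001,-0.0178,0.1, 0,0,0,0.001,-0.0001,-0.0356,0.1, 0,0,0,0.0015,-0.0002,-0.0533,0.1, 0,0,0,0.0021,-0.0003,-0.0711,0.1, 0,0,0,0.0026,-0.0004,-0.0889,0.1, 0,0,0,0.0031,-0.0004,-0.1067,0.1, 0,0,0,0.0036,-0.0005,-0.1245,0.1, 0,0,0,0.0041,-0.0006,-0.1422,0.1, 0,0,0,0.0046,-0.0007,-0.16,0.1, 0,0,0,0.0046,-0.0007,-0.16,0.1]
[0,0,0,0,0,-0.0021,0.1, 0,0,0,0,0,-0.0043,0.1, 0,0,0,0,0,-0.0064,0.1, 0,0,0,0,0,-0.0085,0.1, 0,0,0,0,0,-0.0106,0.1, 0,0,0,0,0,-0.0128,0.1, 0,0,0,0,0,-0.0149,0.1, 0,0,0,0,0,-0.017,0.1, 0,0,0,0,0,-0.017,0.1, 0,0,0,0,0,-0.017,0.1]
```

move_arm(steps=[0,0,0,0.0005,-0.0001,-0.0178,0.1,0,0,0,0.001,-0.0001,-0.0356,0.1,0,0,0,0.0015,-0.0002,-0.0533,0.1,0,0,0,0.0021,-0.0003,-0.0711,0.1,0,0,0,0.0026,-0.0004,-0.0889,0.1,0,0,0,0.0031,-0.0004,-0.1067,0.1,0,0,0,0.0036,-0.0005,-0.1245,0.1,0,0,0,0.0041,-0.0006,-0.1422,0.1,0,0,0,0.0046,-0.0007,-0.16,0.1,0,0,0,0.0046,-0.0007,-0.16,0.1])

```text
clock: 21.8
position: [0.5385, -0.3055, 0.0982]
ee_rot: [-0.017, 0.974, 0.071, 0.214]
contact_force: [-0.8, 0.2, -2.9]
width: 0.0556
gripper_force: 44.7
```

move_arm(steps=[0,0,0,0,0,-0.0021,0.1,0,0,0,0,0,-0.0043,0.1,0,0,0,0,0,-0.0064,0.1,0,0,0,0,0,-0.0085,0.1,0,0,0,0,0,-0.0106,0.1,0,0,0,0,0,-0.0128,0.1,0,0,0,0,0,-0.0149,0.1,0,0,0,0,0,-0.017,0.1,0,0,0,0,0,-0.017,0.1,0,0,0,0,0,-0.017,0.1])

```text
clock: 22.8
position: [0.5397, -0.3069, 0.0833]
ee_rot: [-0.015, 0.974, 0.072, 0.216]
contact_force: [0.2, 0.7, -2.7]
width: 0.0558
gripper_force: 44.7
```

```bash
python3 - <<'E'
from h import *
st()
E
```

```text
t 22.8 pos [ 0.5397 -0.3069  0.0833] dp mm [ 0.1 -0.2  0.3] drot [-0.001  0.    -0.   ] F [ 0.2  0.7 -2.7] M [-0.08  0.38  0.  ] w 0.0558 gf 44.7 q [-0.83  0.38  1.92  0.59  0.68  0.16]
```

```bash
python3 - <<'E'
from h import *
p,R=cmd()
b=p+[0,0,-.0012]
plan([(b,R,.1)]*3+[(b,R,.7)]*7)
c=b-R.apply([0,0,.12]);d=c+[-.05,0,.1]
plan(lerp(c,R,.7,7,(b,R))+lerp(d,R,.7,3,(c,R)))
E
```

```text
[0,0,0,0,0,-0.0012,0.1, 0,0,0,0,0,-0.0012,0.1, 0,0,0,0,0,-0.0012,0.1, 0,0,0,0,0,-0.0012,0.7, 0,0,0,0,0,-0.0012,0.7, 0,0,0,0,0,-0.0012,0.7, 0,0,0,0,0,-0.0012,0.7, 0,0,0,0,0,-0.0012,0.7, 0,0,0,0,0,-0.0012,0.7, 0,0,0,0,0,-0.0012,0.7]
[0,0,0,-0.0072,-0.0011,0.0155,0.7, 0,0,0,-0.0143,-0.0021,0.0311,0.7, 0,0,0,-0.0215,-0.0032,0.0466,0.7, 0,0,0,-0.0287,-0.0042,0.0621,0.7, 0,0,0,-0.0358,-0.0053,0.0777,0.7, 0,0,0,-0.043,-0.0063,0.0932,0.7, 0,0,0,-0.0502,-0.0074,0.1088,0.7, 0,0,0,-0.0668,-0.0074,0.1421,0.7, 0,0,0,-0.0835,-0.0074,0.1754,0.7, 0,0,0,-0.1002,-0.0074,0.2088,0.7]
```

move_arm(steps=[0,0,0,0,0,-0.0012,0.1,0,0,0,0,0,-0.0012,0.1,0,0,0,0,0,-0.0012,0.1,0,0,0,0,0,-0.0012,0.7,0,0,0,0,0,-0.0012,0.7,0,0,0,0,0,-0.0012,0.7,0,0,0,0,0,-0.0012,0.7,0,0,0,0,0,-0.0012,0.7,0,0,0,0,0,-0.0012,0.7,0,0,0,0,0,-0.0012,0.7])

```text
clock: 23.8
position: [0.5397, -0.3069, 0.0822]
ee_rot: [-0.015, 0.974, 0.072, 0.216]
contact_force: [-0.6, 1.1, 0.5]
width: 0.0723
gripper_force: 0.0
```

move_arm(steps=[0,0,0,-0.0072,-0.0011,0.0155,0.7,0,0,0,-0.0143,-0.0021,0.0311,0.7,0,0,0,-0.0215,-0.0032,0.0466,0.7,0,0,0,-0.0287,-0.0042,0.0621,0.7,0,0,0,-0.0358,-0.0053,0.0777,0.7,0,0,0,-0.043,-0.0063,0.0932,0.7,0,0,0,-0.0502,-0.0074,0.1088,0.7,0,0,0,-0.0668,-0.0074,0.1421,0.7,0,0,0,-0.0835,-0.0074,0.1754,0.7,0,0,0,-0.1002,-0.0074,0.2088,0.7])

```text
clock: 24.8
position: [0.4386, -0.314, 0.2921]
ee_rot: [-0.015, 0.974, 0.072, 0.216]
contact_force: [-0.1, 0.6, 0.5]
width: 0.0724
gripper_force: 0.0
```

```bash
python3 - <<'E'
from h import *
st()
a=grab('scene');b=grab('top')
f=lambda i:cv2.resize(i,None,fx=4.2,fy=4.2,interpolation=cv2.INTER_CUBIC)
cv2.imwrite('pics/c6.png',np.hstack([f(np.array(a['pixels'])[110:240,175:265]),f(np.array(b['pixels'])[150:280,360:455])]))
E
```

```text
t 24.8 pos [ 0.4386 -0.314   0.2921] dp mm [-0.7  0.1  1.5] drot [-0.001  0.    -0.   ] F [-0.1  0.6  0.5] M [-0.07  0.21 -0.01] w 0.0724 gf 0.0 q [-1.01  0.07  1.74  0.43  1.18  0.28]
```

View pics/c6.png

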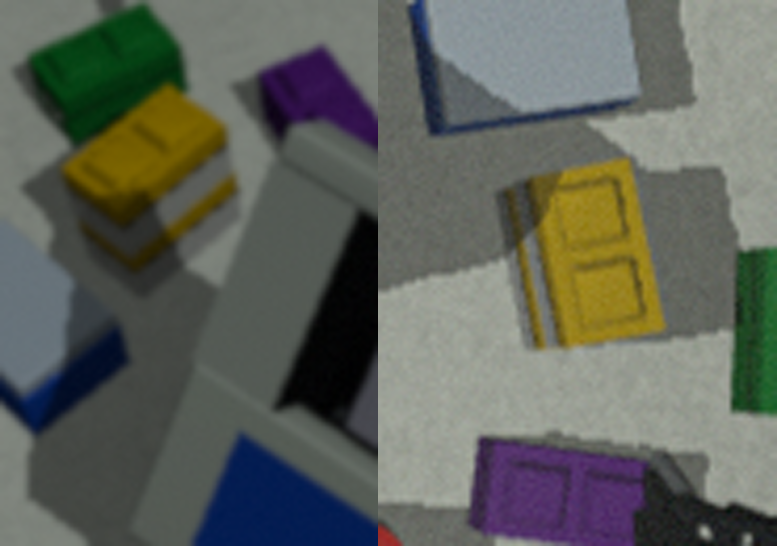

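The box sits squarely and fully down on its mate, at crop (150,180) in the scene half and (590,255) in the top half. The gripper is clear, the lid is still up, and the bystanders look untouched. Handing in.

```bash
python3 -c "
from rig import manip
print(manip.sign_off())"
```

```text
the job is handed in; nothing more can be done
None
```

The lid stands fully open, and the last pictures show the yellow-lidded box seated fully down on its matching box on the bench; I handed the job in at about 25 s, with no verdict returned.

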